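Turn the drive wheel until it drops onto its coupling, then lock it

ROBOT

A 6-joint arm with a two-finger parallel gripper is mounted at the origin on the work surface. World frame = base frame: x ahead of the robot, y to its left, z up, the work surface at z = 0. Lengths are in mm, angles in rad, forces in N, time in s.
With the tool pointing down it reaches from about 350 to 775 mm from the base axis. Payload 7.3 kg.
Tool frame: the origin (TCP) lies midway between the tips of the shut fingers; the grasp point (between the pads) lies 19 mm behind it; z points along the fingers, y is the direction in which the jaws open and shut (so a half turn about z gives the same grasp; the last joint's range is limited). The gripper opens to 92 mm and grips with 3 to 60 N. Pads are 19 mm wide; open, the fingers measure 130 mm over their backs; the gripper's body (75 mm by 190 mm) begins 47 mm behind the grasp point.
Start: joints at [1.022, 0.342, 1.524, -0, 1.275, -0.146], TCP at [205.786, 483.008, 226.741] pointing down, gripper open.
Joint ranges: [-2.53, 2.53], [-0.77, 2.02], [0.04, 2.7], [-1, 4.14], [0.28, 2.66], [-3.11, 3.11]. Speed limits (rad/s): [2.57, 2.57, 3.14, 3.14, 3.14, 3.14].

INTERFACE

Orientations are given as a unit quaternion [x, y, z, w].
In Python, from plant import robot, imaging, workorder gives the robot as it stands. The module is installed in compiled form; this text tells all that it offers.
- The arm moves only by the tool move_arm, never from a script. Its argument "steps" is a list that holds one entry, the list of rows, each a list of 7 numbers: the turn, a rotation vector about the world's x, y, z in degrees, then the shift along the world's x, y, z in mm, then the gripper's target within -1 to 1 (shut at 1, half-way at 0, fully open at -1). In form: [[[ax, ay, az, dx, dy, dz, grip], ...]]. A call has 1 to 8 rows; each row shifts and turns the pose as measured when the row begins; what a row does not reach is not made up. A row lasts 1/10 s, in which the tool goes at most 50 mm and 8.59 degrees, less where a joint would pass 70% of its speed; a pose out of reach is approached as far as the arm can. A call is refused whole if a number of a shift passes 50 or a number of a turn 8.59, either way. A call with a gripper value outside its range is refused whole. The fingers move at their own pace and stop on an object; "newtons" is the grip in N (left out, the last holds). Time passes only in rows, so rows that do not move let the fingers close. It gives the time, the measured TCP pose, the force and the opening at its end, in the units of the state.
- robot.read_state(): the state, without advancing time (a new reading comes with each control period).
- imaging.grab_frame(name): name is "scene" or "side" or "wrist"; returns a dict with "img" (480x640x3 uint8, blue, green, red), "range_z" (480x640 float32, mm along the optical axis (not along the pixel's ray), 0 where there is no reading), "mtx" (3x3 intrinsics, pixels), "k1" (the pictures are not rectified: a ray, as slopes to the right and down, at radius r is drawn at 1 + k1 r^2 times it, then the intrinsics apply), "rvec" (rotation vector, rad) and "tvec" (3), from world to camera coordinates, as OpenCV has them; the wrist camera has in their place "tool_from_camera" (4x4, takes a point from camera to tool coordinates, whose origin is the TCP and whose axes are the flange's). Camera axes: x right, y down, z forward; pixel columns grow to the right and rows downward; lengths in mm; the calibration is good to about 2 mm. A picture is of the moment at which its call begins: read the wrist's pose just before it.
- workorder.hand_in(): hands the job in, once; it reports no verdict.
The state is a dict: "t": time; "joints": joint angles; "qvel": joint speeds; "effort": joint torques, N m; "ee_pos": TCP position; "tool_rot": TCP orientation; "wrist_force": force on the tool from outside, world axes, zero at the start; "torque": the same for the moment, N m; "opening": opening from 0.0 (shut) to 1.0 (fully open).
Only numpy, scipy, OpenCV 4.12 (cv2) and the standard library are available. Lean on these libraries where they do the work, as an engineer would, in place of code of your own. Each camera call takes 0.05 s, during which the arm holds its last target.

TASK

The blue drive wheel stands high on its axle because the keys under it do not line up with the hidden slots in the coupling. Turn it, without lifting it off the axle, until it drops fully home; only then lift the orange locking slide out of its end notch, shift it along to the middle notch of the rail and let it drop fully in, so that its arm lies over the wheel's rim. Leave everything else where it is.

Things in the scene. Friction and masses are not known exactly. Their poses are not given: they have to be found in the camera images.
- module: Drive module fixed to the bench: aluminium base 28 mm high, x -95..95, y -72..112 mm. Origin on the bench under the axle, z up. A dark rail 12 mm wide, 170 mm long, runs along x centred on y = 95 mm, top at z = 53 mm, with three notches at x = -55, 0, 55 mm, each 13 mm long in x, 12 mm deep. The slide starts in the notch at x = +55 mm.
- axle_top (a point): Top of the steel axle, 12 mm in diameter, 80 mm above the bench. Around its foot, hidden under the wheel, is a round coupling 118 mm across, flat top 40 mm above the bench, with four slots (12.5 mm long for keys of 9 mm) at four different radii. How far round the slots are set is unknown and cannot be seen; the wheel must be turned until it drops.
- wheel: Blue wheel loose on the axle, 120 mm across, disc 10 mm thick, 0.2 to 0.42 kg; white hub 26 mm across, 20 mm above the disc. Origin: centre of the disc's underside; z up, x towards the yellow peg. Four keys 8 mm long under it fit the coupling in one position of the full turn, at least 45 degrees from the start. Origin 48 mm above the bench on its keys, 40 mm when home; then it turns no more.
- peg_top (a point): Centre of the top of the yellow peg on the wheel: an upright peg 10 mm in diameter, rising 30 mm above the disc's top face, 38 mm from the axle. It can be pushed round in either direction; a sideways push of a few newtons turns the wheel. Pushed too hard, the wheel can drop in askew and catch: ease off, press the high side down.
- slide: Orange locking slide, loose, 0.1 kg, axes parallel to the module's. Origin: middle of its plate's underside, on the rail's top (53 mm above the bench) when fully down. Plate 24 (x) by 23 (y) by 6 mm. Tongue below it: 9.5 mm long in x, 10 mm deep. Two cheeks 18 mm deep straddle the rail with 1.5 mm of play a side, so lifted 11 to 17 mm it can be shifted along the rail.
- slide_grip (a point): Middle of the slide's upright square grip post, 14 by 14 mm, which rises from 6 to 38 mm above the slide's origin. This point is 26 mm above that origin.
- slide_arm_tip (a point): Tip of the slide's arm, which is 14 mm wide, 6 mm thick and level with the plate, and reaches 45 mm from the slide's origin along -y, towards the axle.
- lock_notch (a point): The middle notch: its centre at the level of the rail's top, 95 mm from the axle; the slide's origin belongs here at the end, fully down and with its arm towards the axle.
- spacer: Bystander: aluminium spacer ring, 18 mm across and 18 mm high, standing on a corner of the module. Origin: centre of its underside.
- bracket: Bystander: small steel angle bracket, 30 by 18 by 19 mm, lying on another corner of the module. Origin: centre of its underside.
- driver: Bystander: screwdriver with a green handle lying on the bench.
- channel: Bystander: perforated aluminium bar, 260 by 25 by 12 mm, lying on the bench beyond the module.
- motor: Bystander: small black motor, 50 by 36 by 36 mm.
- screwjar: Bystander: clear screw jar, 56 mm in diameter, 60 mm high.
- sparewheel: Bystander: small green wheel, 68 mm in diameter, 24 mm high, lying on the bench.

How it is judged (in metres and radians):
On the way, in this order (a step that is already met when the one before it is completed fails the run):
1. the wheel has been turned and has dropped fully home on the coupling (z of wheel in the frame of module below 0.0425 m and angle between wheel's own z axis and vertical below 0.06 rad), for 0.2 s.
2. the slide's tongue is lifted out of the end notch (z of slide in the frame of module above 0.0625 m), for 0.05 s.
At the end, for the whole second after the job is handed in: Wheel home: origin under 42.5 mm above the bench, tilt under 0.06 rad. Slide down in the middle notch: origin within 5 mm along and 4 mm across the rail, under 3 mm above its top, tilt under 0.08 rad, arm tip under 58 mm from the axle across the rail. Both at rest (all of step 1 and x of slide in the frame of module between -0.005 and 0.005 m and y of slide in the frame of module between 0.091 and 0.099 m and z of slide in the frame of module below 0.056 m and angle between slide's own z axis and vertical below 0.08 rad and y of slide_arm_tip in the frame of module below 0.058 m and linear speed of each of slide, wheel below 0.02 m/s); the robot touches nothing.
It fails at once if the wheel is lifted off its keys by more than 15 mm (z of wheel in the frame of module above 0.063 m).
It fails at once if the slide is taken out of its notch before the wheel is home (z of slide in the frame of module above 0.0625 m and z of wheel in the frame of module above 0.0445 m).
It fails at once if a bystander is moved by more than 20 mm (distance of any of spacer, bracket, driver, channel, motor, screwjar, sparewheel from where it was at the start of the episode above 0.02 m).
It also fails if it takes over 72 s, if anything falls off the work surface, if the arm or the gripper's body presses on something with over 40 N, if the wrist force passes 120 N, or if a joint passes its speed limit or range.

## Working session

There is one attempt and no reset: what is moved stays moved. The work goes in short steps, Python scripts to look and compute and a tool call to move; the robot and the scene stay as the last step left them, time stands still between calls to the robot, and variables do not carry over. Pictures are saved under pics/ and viewed, and the job is handed in when it is done.

Besides the shell and the picture viewer there is one more tool, called as name(argument=value, ...), one argument or row to a line, values as JSON. move_arm: Moves the arm, as the interface text tells. Its arguments: {"type":"object","properties":{"steps":{"type":"array","items":{"type":"array","items":{"type":"array","items":{"type":"number"}}}},"newtons":{"type":"number"}},"required":["steps"]}

```bash
mkdir -p pics; cat > h.py <<'E'
import numpy as np, cv2
from plant import robot, imaging, workorder
def grab(n,fn=None):
    s=robot.read_state(); f=imaging.grab_frame(n)
    if fn: cv2.imwrite('pics/'+fn,f['img'])
    return s,f
E
python3 - <<'E'
from h import *
for n in ('scene','side','wrist'):
    s,f=grab(n,n+'0.png'); np.savez(n+'0.npz',**{k:v for k,v in f.items()})
    print(n,f['mtx'].tolist(),f['k1'],f.get('rvec'),f.get('tvec'),f.get('tool_from_camera'))
print(s)
E
```

```text
scene [[452.6934571901515, 0.0, 318.1662740803155], [0.0, 452.6934571901515, 236.752310972973], [0.0, 0.0, 1.0]] 0.02649298777816011 [ 1.85363179  1.59881796 -0.69552714] [ -67.91020027 -356.28299835 1417.99437895] None
side [[559.3013449952942, 0.0, 321.555464212884], [0.0, 559.3013449952942, 245.76685478294738], [0.0, 0.0, 1.0]] -0.06744513449615248 [ 2.33379065 -0.04439447  0.01272984] [-605.41521718   71.9157913  1229.65913402] None
wrist [[373.697960331151, 0.0, 323.56078950643007], [0.0, 373.697960331151, 243.90259110715553], [0.0, 0.0, 1.0]] -0.04749030447952722 None None [[ 1.98860360e-04 -9.66351058e-01 -2.57226733e-01  6.86450175e+01]
 [ 9.99999913e-01  2.86782391e-04 -3.04292339e-04  1.58058324e-01]
 [ 3.67821321e-04 -2.57226650e-01  9.66351031e-01 -1.57588937e+02]
 [ 0.00000000e+00  0.00000000e+00  0.00000000e+00  1.00000000e+00]]
{'t': 0.1, 'joints': array([ 1.02197191e+00,  3.42635692e-01,  1.52493377e+00, -1.43724638e-05,
        1.27541560e+00, -1.46024304e-01]), 'qvel': array([ 1.03787799e-03, -8.31852134e-04, -2.30558343e-03, -1.86875070e-04,
        1.44790145e-05, -2.58068673e-04]), 'effort': array([ 2.47099793e-03, -4.32006991e+01, -2.44694299e+01,  7.20273843e-02,
        5.26801986e-02, -4.51194580e-05]), 'ee_pos': array([205.59553795, 482.66145176, 226.11919192]), 'tool_rot': array([ 2.00039182e-01,  9.79787651e-01, -6.56945180e-04, -2.30577675e-04]), 'wrist_force': array([-0.58884786,  0.85248026, -0.02975076]), 'torque': array([-0.02040801,  0.05093747, -0.02008264]), 'opening': 0.996737439982148}
```

View pics/scene0.png

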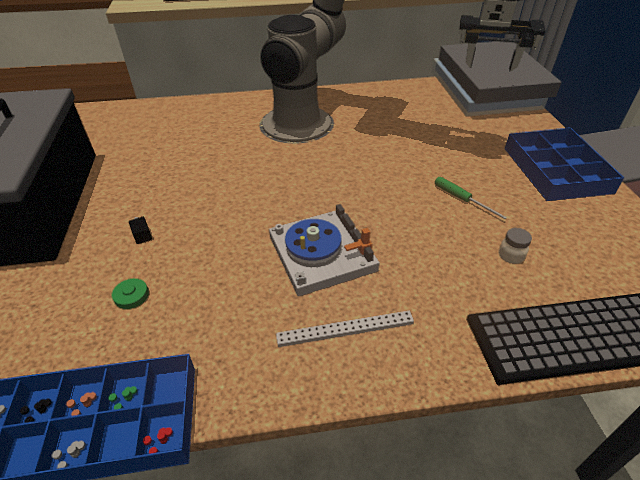

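View pics/side0.png

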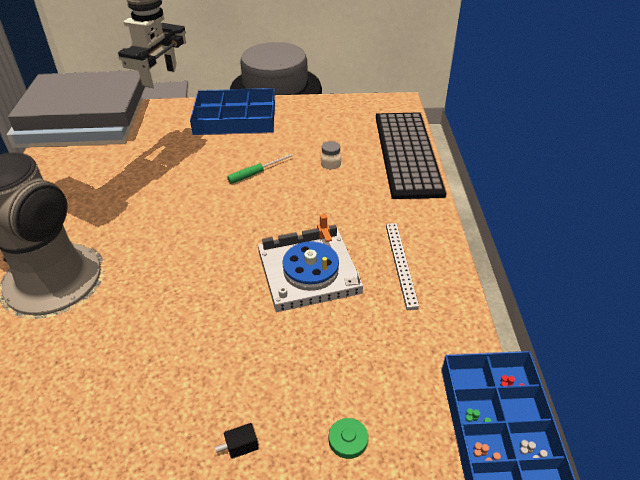

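View pics/wrist0.png

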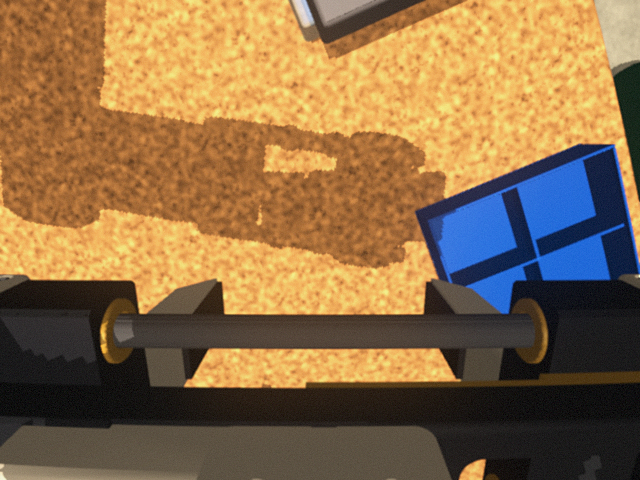

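Scene shows the module around (323,250), wheel hub (313,232), yellow peg (303,242), orange slide (365,240); side shows the same at (310,270). Now measure.

```bash
cat >> h.py <<'E'
from scipy.spatial.transform import Rotation as R
def pose(f,s=None):
    if f.get('rvec') is not None:
        Rm=cv2.Rodrigues(np.array(f['rvec'],float))[0]; return Rm.T, -Rm.T@np.array(f['tvec'],float).ravel()
    T=np.array(f['tool_from_camera']); Rt=R.from_quat(s['tool_rot']).as_matrix()
    return Rt@T[:3,:3], Rt@T[:3,3]+s['ee_pos']
def rays(f,uv):
    k=f['k1']; d=cv2.undistortPoints(np.array(uv,float).reshape(-1,1,2),f['mtx'],np.array([k,0,0,0,0.]))[:,0]
    return np.c_[d,np.ones(len(d))]
def cloud(f,s=None):
    A,o=pose(f,s); v,u=np.mgrid[0:480,0:640]
    r=rays(f,np.c_[u.ravel(),v.ravel()]); z=f['range_z'].ravel()
    P=(r*z[:,None])@A.T+o; P[z<=0]=np.nan
    return P.reshape(480,640,3)
def atz(f,uv,z,s=None):
    A,o=pose(f,s); d=rays(f,uv)@A.T
    return o+d*((z-o[2])/d[:,2])[:,None]
E
python3 - <<'E'
from h import *
for n,box in (('scene',(260,190,390,300)),('side',(245,205,370,315))):
    f=dict(np.load(n+'0.npz',allow_pickle=True)); f['k1']=float(f['k1'])
    P=cloud(f); hsv=cv2.cvtColor(f['img'],cv2.COLOR_BGR2HSV)
    x0,y0,x1,y1=box
    m0=np.zeros((480,640),bool); m0[y0:y1,x0:x1]=1
    H,S,V=[hsv[...,i].astype(int) for i in range(3)]
    Z=P[...,2]
    for name,m in dict(blue=(H>100)&(H<130)&(S>120)&(V>60),orange=(H<14)&(S>180)&(Z>40),yellow=(H>18)&(H<34)&(S>130)&(Z>55)).items():
        m=m&m0; Q=P[m]; v,u=np.where(m)
        print(n,name,m.sum(),u.mean().round(1),v.mean().round(1),np.nanmedian(Q,0).round(1),np.nanmin(Q,0).round(1),np.nanmax(Q,0).round(1))
    c=f['img'][y0:y1,x0:x1]; cv2.imwrite(f'pics/{n}crop.png',cv2.resize(c,None,fx=5,fy=5,interpolation=cv2.INTER_CUBIC))
    np.save(n+'P.npy',P)
E
```

```text
scene blue 1212 313.8 239.0 [591.  -20.7  58.8] [524.1 -84.8  54.8] [641.2  31.7  62.6]
scene orange 69 356.7 242.6 [618.9  61.5  59.8] [594.  -67.1  55.4] [627.7  89.4  95. ]
scene yellow 42 302.1 242.0 [611.8 -51.6  77.1] [589.1 -55.1  58.9] [614.2 -48.1  90.3]
side blue 1496 310.0 263.0 [579.6 -35.9  58.8] [523.4 -88.   26.3] [640.1  67.6  69.9]
side orange 221 323.7 227.8 [614.1  70.9  61. ] [598.8  34.2  40.6] [628.3  87.4  94.3]
side yellow 48 324.6 263.1 [610.4 -53.5  77.6] [607.1 -56.9  57.8] [622.5 -37.7  92.6]
```

```bash
python3 - <<'E'
from h import *
for n in('scene','side'):
    P=np.load(n+'P.npy')
    # module top plate points z~28
    m=(abs(P[...,2]-28)<5)&(P[...,0]>250)&(P[...,0]<800)&(abs(P[...,1])<250)
    m=cv2.morphologyEx(m.astype(np.uint8),cv2.MORPH_OPEN,np.ones((2,2)))
    nl,l,st,_=cv2.connectedComponentsWithStats(m)
    for i in np.argsort(-st[1:,4])[:3]+1:
        Q=P[l==i]; r=cv2.minAreaRect(Q[:,:2].astype(np.float32)); print(n,st[i],r,cv2.boxPoints(r).round(0).tolist())
E
```

```text
scene [ 270  212  111   78 2477] ((576.6204223632812, 1.8838348388671875), (189.33596801757812, 195.9584197998047), 14.469223022460938) [[460.0, 73.0], [509.0, -117.0], [693.0, -69.0], [644.0, 120.0]]
side [ 259  231  105   75 2545] ((579.63232421875, 3.0533828735351562), (198.8190460205078, 206.15240478515625), 13.57911205291748) [[459.0, 80.0], [507.0, -120.0], [700.0, -74.0], [652.0, 127.0]]
side [306 241   3   2   6] ((575.279052734375, 47.69377136230469), (4.450944423675537, 39.84327697753906), 0.2588355541229248) [[573.0, 68.0], [573.0, 28.0], [578.0, 28.0], [577.0, 68.0]]
side [300 242   3   2   6] ((561.2496337890625, 46.69599151611328), (4.432163238525391, 38.67253494262695), 2.872061252593994) [[558.0, 66.0], [560.0, 27.0], [564.0, 27.0], [562.0, 66.0]]
```

View pics/scenecrop.png

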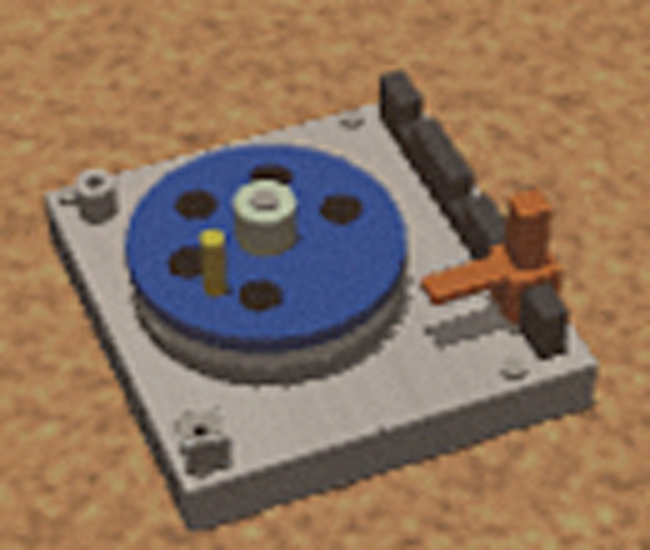

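View pics/sidecrop.png

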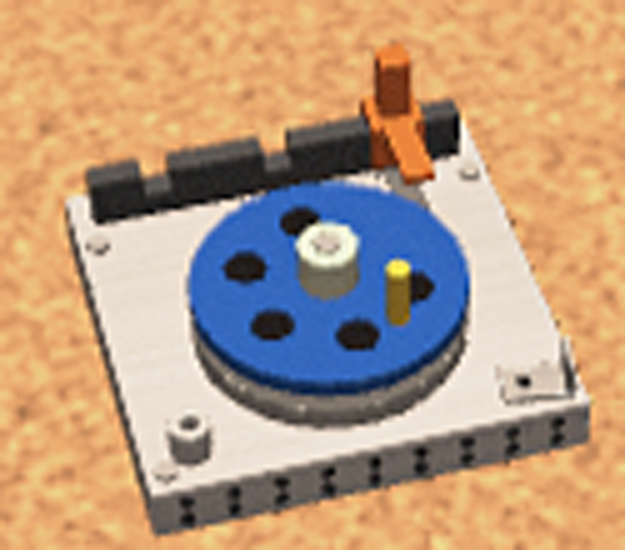

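move_arm(
  steps=[
    [[0, 0, -8, 23, -38, 0, -1], [0, 0, -8, 23, -38, 0, -1], [0, 0, -8, 23, -38, 0, -1], [0, 0, -8, 23, -38, 0, -1], [0, 0, -8, 23, -38, 0, -1], [0, 0, -8, 23, -38, 0, -1], [0, 0, -8, 23, -38, 0, -1], [0, 0, -8, 23, -38, 0, -1]],
  ],
)

```text
t: 0.95
ee_pos: [390.5, 170.8, 224.3]
tool_rot: [0.7, 0.714, -0.0, -0.001]
wrist_force: [1.5, 0.9, 0.5]
opening: 1.0
```

move_arm(
  steps=[
    [[0, 0, -8, 23, -38, 0, -1], [0, 0, -8, 23, -38, 0, -1], [0, 0, -8, 23, -38, 0, -1], [0, 0, -8, 23, -38, 0, -1], [0, 0, -8, 23, -38, 0, -1], [0, 0, -8, 23, -38, 0, -1], [0, 0, -8, 23, -38, 0, -1], [0, 0, 0, 0, 0, 0, -1]],
  ],
)

```text
t: 1.75
ee_pos: [556.9, -112.7, 222.4]
tool_rot: [0.961, 0.277, 0.0, -0.001]
wrist_force: [0.1, 0.4, 0.1]
opening: 1.002
```

```bash
python3 - <<'E'
from h import *
s,f=grab('wrist','w1.png'); print(s['t'],s['ee_pos'],s['joints'],R.from_quat(s['tool_rot']).as_matrix()[:,1])
np.savez('w1.npz',**f,**{'s_'+k:v for k,v in s.items()})
E
```

```text
1.75 [ 556.85904192 -112.67789165  222.44537564] [-0.33570471  0.42520391  1.40834101  0.00214995  1.30933995  0.67420887] [ 0.53146148 -0.84707932 -0.00230604]
```

View pics/w1.png

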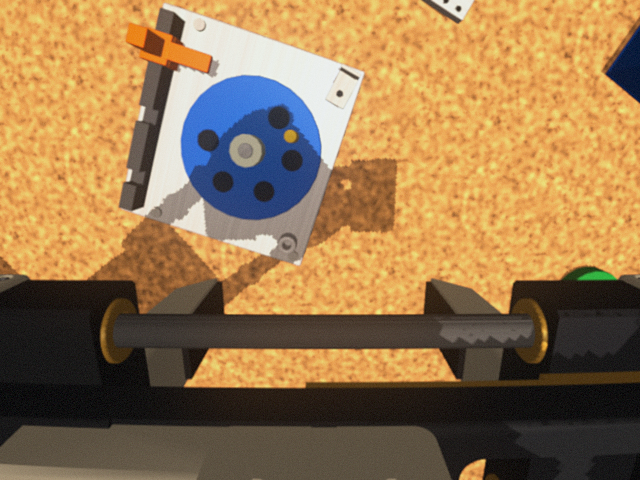

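Wrist view shows the full module: axle/hub (246,150), peg (290,136), slide post ~(145,38), arm tip ~(210,62). Measure precisely.

```bash
python3 - <<'E'
from h import *
d=dict(np.load('w1.npz',allow_pickle=True)); f={k:d[k] for k in('img','range_z','mtx','tool_from_camera')}; f['k1']=float(d['k1']); s={k[2:]:d[k] for k in d if k[:2]=='s_'}
P=cloud(f,s); img=f['img']; hsv=cv2.cvtColor(img,cv2.COLOR_BGR2HSV);H,S,V=[hsv[...,i].astype(int) for i in range(3)]
roi=np.zeros((480,640),bool); roi[0:275,100:380]=1
Z=P[...,2]
def sub(m,name):
    v,u=np.where(m); print(name,m.sum(),u.mean(),v.mean(),np.nanmedian(P[m],0).round(1)); return u.mean(),v.mean()
blue=roi&(H>100)&(H<130)&(S>100)
dm=(roi&(abs(Z-58)<4)) 
c=max(cv2.findContours(blue.astype(np.uint8),cv2.RETR_EXTERNAL,cv2.CHAIN_APPROX_NONE)[0],key=cv2.contourArea)
pts=atz(f,c[:,0,:],58,s)[:,:2]
A=np.c_[2*pts,np.ones(len(pts))]
for _ in range(3):
    x=np.linalg.lstsq(A,(pts**2).sum(1),rcond=None)[0] if _==0 else np.linalg.lstsq(A[k],(pts[k]**2).sum(1),rcond=None)[0]
    r=np.sqrt(x[2]+x[0]**2+x[1]**2); e=np.hypot(*(pts-x[:2]).T)-r; k=abs(e)<1.5
print('wheel',x[:2],r,k.mean())
ye=roi&(H>12)&(H<34)&(S>120)&(Z>75); uv=sub(ye,'peg'); pg=atz(f,[uv],88,s)[0]; print(pg)
og=roi&(H<14)&(S>170)&(Z>84); uv=sub(og,'post'); po=atz(f,[uv],91,s)[0]; print(po, P[og].min(0),P[og].max(0))
hub=roi&(abs(Z-78)<4)&(S<80)&(np.hypot(*(P[...,:2]-x[:2]).transpose(2,0,1))<20); uv=sub(hub,'hub'); print(atz(f,[uv],78,s))
print('peg ang',np.degrees(np.arctan2(*(pg[:2]-x[:2])[::-1])),np.hypot(*(pg[:2]-x[:2])))
# corners of module
for nm,uvc in dict(a=(164,5),b=(363,72),c=(298,264),d=(121,208)).items(): print(nm,atz(f,[uvc],28 if nm!='x' else 0,s).round(1))
a,b,cc,dd=[atz(f,[q],28,s)[0] for q in ((164,5),(363,72),(298,264),(121,208))]
for p in ((1,2),):
    pass
print('bench z', np.nanmedian(Z[200:260,420:500]),'wheel z',np.nanmedian(Z[blue]),'base z',np.nanmedian(Z[30:60,230:300]))
print('rail pts', np.nanmedian(P[95:105,150:156].reshape(-1,3),0))
rail=roi&(V<90)&(abs(Z-53)<4)&(H<200); Q=P[rail]; 
rr=cv2.minAreaRect(Q[:,:2].astype(np.float32)); print(rail.sum(),rr)
ed=roi&(abs(Z-28)<4); Q=P[ed]; 
rr=cv2.minAreaRect(Q[:,:2].astype(np.float32)); print(ed.sum(),rr,cv2.boxPoints(rr))
E
```

```text
wheel [579.47409401 -25.67420667] 58.484210008988384 1.0
peg 505 178.1029702970297 61.71881188118812 [609.5  77.3  90. ]
[609.7002162  45.7187138  88.       ]
post 154 144.8961038961039 39.311688311688314 [610.9  73.1  88.5]
[610.7173281  72.200508   91.       ] [602.55400475  70.5178195   84.03115251] [618.79114691  83.69885193  91.78698336]
hub 838 245.7565632458234 150.17541766109784 [579.7 -25.9  77.9]
[[579.60686551 -25.94035509  78.        ]]
peg ang 67.05331708022669 77.52785019631642
a [[642.8 102.6  28. ]]
b [[686.8 -71.8  28. ]]
c [[ 505.4 -115.    28. ]]
d [[462.6  59.1  28. ]]
bench z -0.2743073059360768 wheel z 57.58488549542483 base z 27.21100357269026
rail pts [571.40354142  65.57773576  52.28453379]
507 ((569.3757934570312, -1.676666259765625), (166.83612060546875, 138.64248657226562), 9.870850563049316)
20349 ((574.820068359375, -6.466361999511719), (190.8927764892578, 184.05343627929688), 13.635876655578613) [[ 460.3686     60.464905]
 [ 503.75934  -118.40073 ]
 [ 689.27155   -73.39763 ]
 [ 645.8808    105.468   ]]
```

```bash
python3 - <<'E'
from h import *
d=dict(np.load('w1.npz',allow_pickle=True)); f={k:d[k] for k in('img','range_z','mtx','tool_from_camera')}; f['k1']=float(d['k1']); s={k[2:]:d[k] for k in d if k[:2]=='s_'}
P=cloud(f,s)
pk=P[130:143,284:298]; m=pk[...,2]>80; v,u=np.where(m); uv=(u.mean()+284,v.mean()+130); p=atz(f,[uv],88,s)[0]; print(m.sum(),uv,p)
q=p[:2]-[579.6,-25.9]; print(np.hypot(*q),np.degrees(np.arctan2(q[1],q[0])))
cv2.imwrite('pics/w1c.png',cv2.resize(f['img'][0:110,110:230],None,fx=6,fy=5))
m=(P[...,2]>85)&(P[...,1]>40);m[:,300:]=0;m[120:]=0; print(P[m].min(0),P[m].max(0),P[m].mean(0),m.sum())
E
```

```text
144 (np.float64(290.34722222222223), np.float64(135.93055555555554)) [607.77942239 -51.09922339  88.        ]
37.80318380578733 -41.80441993387063
[602.58277988  70.5178195   85.03714245] [618.79114691  87.61858992  92.66150499] [610.52016269  78.16588145  89.97476105] 474
```

View pics/w1c.png

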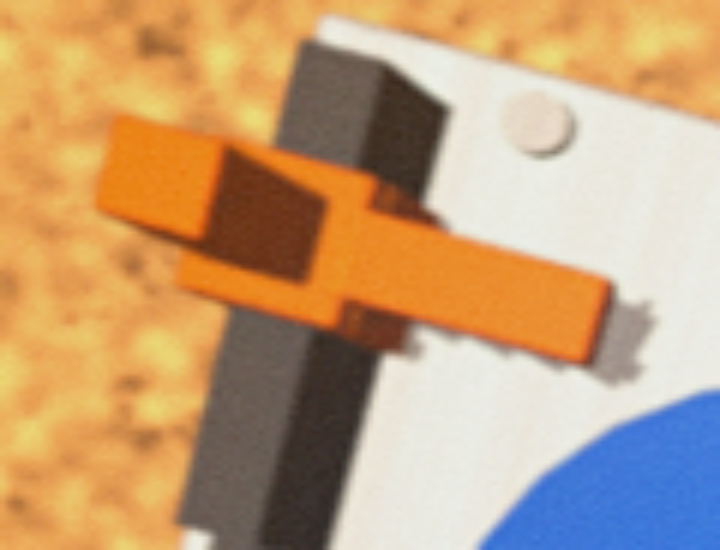

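move_arm(
  steps=[
    [[0, 0, -8, 2.5, 9.6, -5, -1], [0, 0, -8, 2.5, 9.6, -10, -1], [0, 0, -8, 2.5, 9.6, -10, -1], [0, 0, -8, 2.5, 9.6, -15, -1], [0, 0, -8, 2.5, 9.6, -15, -1], [0, 0, -8, 2.5, 9.6, -15, -1], [0, 0, -8, 2.5, 9.6, -15, -1], [0, 0, -8, 2.5, 9.6, -15, -1]],
  ],
)

```text
t: 2.6
ee_pos: [570.7, -22.7, 120.6]
tool_rot: [0.958, -0.285, 0.0, -0.003]
wrist_force: [0.5, 0.3, 0.0]
opening: 0.999
```

move_arm(
  steps=[
    [[0, 0, -6, 1, 6, 0, -1], [0, 0, 0, 0, 0, 0, -1]],
  ],
)

```text
t: 2.8
ee_pos: [568.6, -12.3, 118.3]
tool_rot: [0.942, -0.335, -0.003, -0.003]
wrist_force: [-0.2, 0.2, -0.5]
opening: 0.997
```

```bash
cat > st.py <<'E'
from h import *
s=robot.read_state(); M=R.from_quat(s['tool_rot']).as_matrix()
print('t',round(s['t'],2),s['ee_pos'].round(1),'yaw',np.degrees(np.arctan2(M[1,1],M[0,1])).round(1),'zax',M[:,2].round(3),'j6',s['joints'][5].round(3),'F',s['wrist_force'].round(1),'op',round(s['opening'],3))
E
python3 st.py
```

```text
t 2.8 [568.6 -12.3 118.3] yaw -129.1 zax [-0.003  0.008 -1.   ] j6 2.089 F [-0.2  0.2 -0.5] op 0.997
```

move_arm(
  steps=[
    [[0, 0, -2, 6, -7, -10, -1], [0, 0, 0, 5, -6, -5, -1], [0, 0, 0, 0, 0, 0, -1], [0, 0, 0, 0, 0, 0, -1]],
  ],
)

```text
t: 3.2
ee_pos: [579.8, -25.8, 102.5]
tool_rot: [0.938, -0.348, -0.003, -0.003]
wrist_force: [-0.2, 0.9, 1.1]
opening: 0.998
```

```bash
python3 st.py
```

```text
t 3.2 [579.8 -25.8 102.5] yaw -130.7 zax [-0.003  0.008 -1.   ] j6 2.096 F [-0.2  0.9  1.1] op 0.998
```

move_arm(
  steps=[
    [[-0.4, 0, -1, 0, 0, -10, -1], [0, 0, 0, 0, 0, -12, -1], [0, 0, 0, 0, 0, -10, -1], [0, 0, 0, 0, 0, -6, -1], [0, 0, 0, 0, 0, -1, -1], [0, 0, 0, 0, 0, 0, -1]],
  ],
)

```text
t: 3.8
ee_pos: [579.0, -26.2, 59.3]
tool_rot: [0.934, -0.356, -0.002, 0.0]
wrist_force: [0.8, 0.6, 0.6]
opening: 0.999
```

```bash
python3 st.py;python3 -c "
from h import *
grab('wrist','w2.png');grab('side','s2.png')"
```

```text
t 3.8 [579.  -26.2  59.3] yaw -131.8 zax [-0.004  0.001 -1.   ] j6 2.122 F [0.8 0.6 0.6] op 0.999
```

View pics/w2.png

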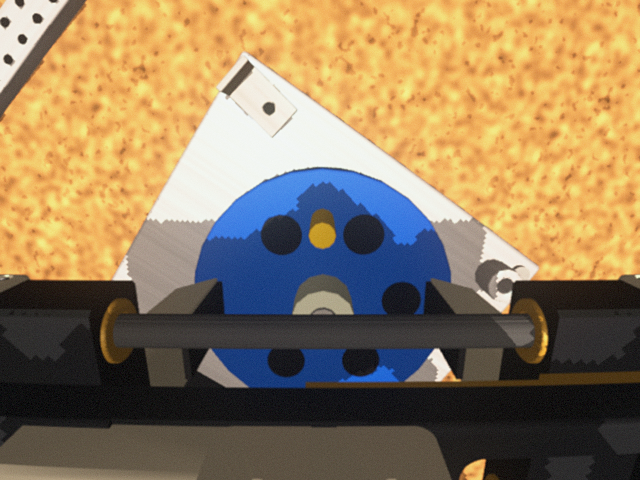

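Peg (322,235) and hub (322,310) are centred between the jaws. Raise slightly and close.

move_arm(
  steps=[
    [[0, 0, 0, 0.6, 0.3, 2, -1], [0, 0, 0, 0, 0, 0, 0.2], [0, 0, 0, 0, 0, 0, 0.5], [0, 0, 0, 0, 0, 0, 1], [0, 0, 0, 0, 0, 0, 1], [0, 0, 0, 0, 0, 0, 1], [0, 0, 0, 0, 0, 0, 1]],
  ],
  newtons=8,
)

```text
t: 4.6
ee_pos: [580.9, -26.0, 63.7]
tool_rot: [0.934, -0.356, -0.0, 0.0]
wrist_force: [-0.3, 0.4, -0.1]
opening: 0.528
```

```bash
python3 st.py
```

```text
t 4.6 [580.9 -26.   63.7] yaw -131.8 zax [-0.  0. -1.] j6 2.123 F [-0.3  0.4 -0.1] op 0.528
```

move_arm(
  steps=[
    [[0, 0, 0, -0.8, 0, -1, 1], [0, 0, 0, 0, 0, 0, 1], [0, 0, 0, 0, 0, 0, 1], [0, 0, 0, 0, 0, 0, 1], [0, 0, 0, 0, 0, 0, 1], [0, 0, 0, 0, 0, 0, 1]],
  ],
)

```text
t: 5.2
ee_pos: [580.0, -26.1, 62.5]
tool_rot: [0.934, -0.356, -0.0, 0.0]
wrist_force: [0.6, 0.3, 0.1]
opening: 0.312
```

```bash
python3 st.py
```

```text
t 5.2 [580.  -26.1  62.5] yaw -131.8 zax [-0.001  0.    -1.   ] j6 2.123 F [0.6 0.3 0.1] op 0.312
```

move_arm(
  steps=[
    [[0, 0, 0, 0, 0, 0, 1], [0, 0, 0, 0, 0, 0, 1], [0, 0, 3, 0, 0, -0.3, 1], [0, 0, 3, 0, 0, -0.3, 1], [0, 0, 3, 0, 0, -0.3, 1], [0, 0, 3, 0, 0, -0.3, 1]],
  ],
)

```text
t: 5.8
ee_pos: [580.8, -26.0, 62.5]
tool_rot: [0.967, -0.254, 0.001, -0.0]
wrist_force: [-0.1, -0.3, 2.3]
opening: 0.314
```

```bash
python3 st.py;python3 -c "
from h import *
grab('wrist','w3.png')"
```

```text
t 5.8 [580.8 -26.   62.5] yaw -119.4 zax [ 0.002  0.    -1.   ] j6 1.906 F [-0.1 -0.3  2.3] op 0.314
```

View pics/w3.png

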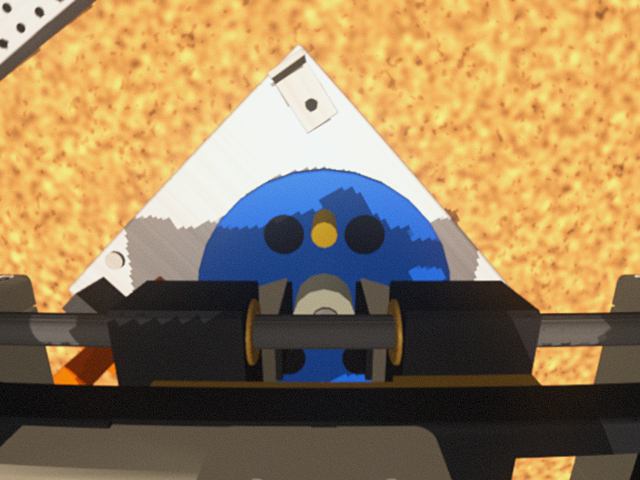

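move_arm(
  steps=[
    [[0, 0, 4, 0, 0, -0.4, 1], [0, 0, 4, 0, 0, -0.4, 1], [0, 0, 4, 0, 0, -0.4, 1], [0, 0, 4, 0, 0, -0.4, 1], [0, 0, 4, 0, 0, -0.4, 1], [0, 0, 4, 0, 0, -0.4, 1], [0, 0, 4, 0, 0, -0.4, 1]],
  ],
)

```text
t: 6.55
ee_pos: [581.1, -25.4, 62.4]
tool_rot: [1.0, -0.006, 0.001, -0.001]
wrist_force: [-0.7, 1.0, 3.2]
opening: 0.308
```

move_arm(
  steps=[
    [[0, 0, 3, 0, 0, -0.4, 1], [0, 0, 3, 0, 0, -0.4, 1], [0, 0, 3, 0, 0, -0.4, 1], [0, 0, 3, 0, 0, -0.4, 1], [0, 0, 3, 0, 0, -0.4, 1], [0, 0, 3, 0, 0, -0.4, 1], [0, 0, 3, 0, 0, -0.4, 1]],
  ],
)

```text
t: 7.25
ee_pos: [580.9, -24.7, 62.4]
tool_rot: [0.984, 0.18, 0.002, -0.002]
wrist_force: [-1.1, 0.4, 3.2]
opening: 0.312
```

```bash
python3 st.py;python3 -c "
from h import *
grab('wrist','w4.png')"
```

```text
t 7.25 [580.9 -24.7  62.4] yaw -69.3 zax [ 0.003  0.004 -1.   ] j6 1.029 F [-1.1  0.4  3.2] op 0.312
```

View pics/w4.png

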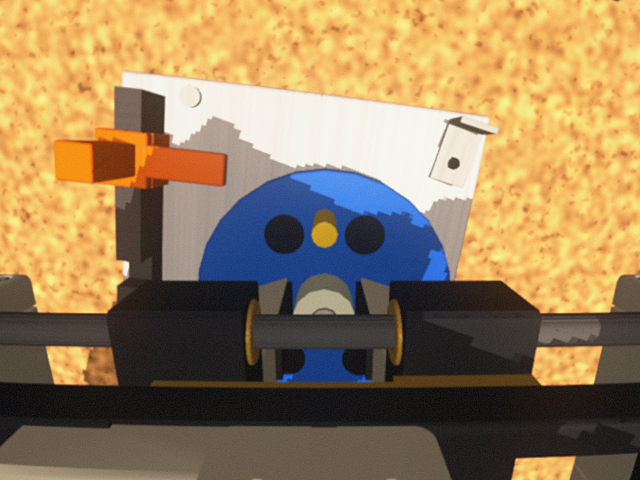

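move_arm(
  steps=[
    [[0, 0, 2.5, 0, 0, -0.8, 1], [0, 0, 2.5, 0, 0, -0.8, 1], [0, 0, 2.5, 0, 0, -0.8, 1], [0, 0, 2.5, -0.5, -0.5, -0.8, 1], [0, 0, 2.5, 0, 0, -0.8, 1], [0, 0, 2.5, 0, 0, -0.8, 1], [0, 0, 2.5, 0, 0, -0.8, 1], [0, 0, 2.5, 0, 0, -0.8, 1]],
  ],
)

```text
t: 8.1
ee_pos: [583.2, -22.7, 61.4]
tool_rot: [0.938, 0.347, 0.006, -0.003]
wrist_force: [-1.8, 1.4, 5.3]
opening: 0.296
```

```bash
python3 st.py
```

```text
t 8.1 [583.2 -22.7  61.4] yaw -49.4 zax [ 0.009  0.01  -1.   ] j6 0.678 F [-1.8  1.4  5.3] op 0.296
```

```bash
python3 -c "
from h import *
grab('wrist','w5.png');s,f=grab('side','s5.png');cv2.imwrite('pics/s5c.png',cv2.resize(f['img'][180:320,240:380],None,fx=4,fy=4))"
```

```text
(no output)
```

View pics/w5.png

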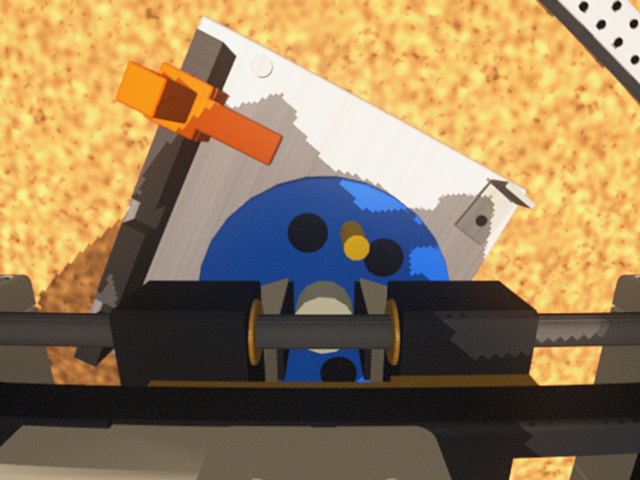

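View pics/s5c.png

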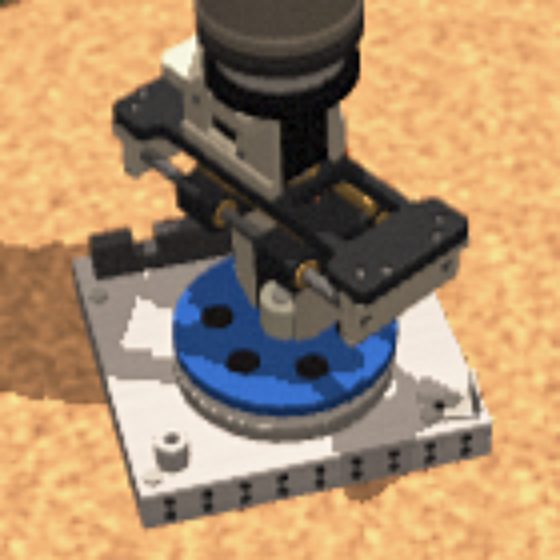

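```bash
cat > wh.py <<'E'
from h import *
import sys
s,f=grab('wrist','wh_last.png'); P=cloud(f,s); hsv=cv2.cvtColor(f['img'],cv2.COLOR_BGR2HSV);H,S,V=[hsv[...,i].astype(int) for i in range(3)]
C=np.array([579.6,-25.9]); rr=np.hypot(P[...,0]-C[0],P[...,1]-C[1])
b=(H>100)&(H<130)&(S>100)&(rr<57)&(rr>16)&(abs(P[...,2]-55)<12)
b=cv2.erode(b.astype(np.uint8),np.ones((5,5)))>0
Q=P[b]; X=np.c_[Q[:,:2]-C,np.ones(len(Q))]; co=np.linalg.lstsq(X,Q[:,2],rcond=None)[0]
e=abs(X@co-Q[:,2]); k=e<1.5; co=np.linalg.lstsq(X[k],Q[k,2],rcond=None)[0]
print('disc top z',co[2].round(2),'tilt',np.hypot(co[0],co[1]).round(4),'high dir',np.degrees(np.arctan2(co[1],co[0])).round(),'n',k.sum(), 'med',np.median(Q[:,2]).round(2))
y=(H>15)&(H<35)&(S>130)&(P[...,2]>70)&(abs(rr-38)<12)
if y.sum()>10:
    v,u=np.where(y); h=np.nanmax(P[y][:,2]); top=y&(P[...,2]>np.nanpercentile(P[y][:,2],90)-3); v,u=np.where(top); p=atz(f,[(u.mean(),v.mean())],co[2]+30,s)[0]
    q=p[:2]-C; print('peg',top.sum(),p.round(1),'r',np.hypot(*q).round(1),'ang',np.degrees(np.arctan2(q[1],q[0])).round(1),'turned',(np.degrees(np.arctan2(q[1],q[0]))+41.8).round(1))
E
python3 wh.py; python3 st.py
```

```text
disc top z 57.45 tilt 0.0027 high dir -144.0 n 11376 med 57.39
peg 2623 [574.7 -51.8  87.4] r 26.3 ang -100.6 turned -58.8
t 8.25 [583.2 -22.8  61.3] yaw -49.5 zax [ 0.009  0.01  -1.   ] j6 0.679 F [-1.9  1.1  5.8] op 0.3
```

```bash
sed -i 's/^y=(H>15)/y=(np.arange(480)[:,None]<280)\&(H>15)/' wh.py; python3 wh.py
```

```text
disc top z 57.44 tilt 0.0026 high dir -143.0 n 11452 med 57.37
peg 541 [616.  -10.8  87.4] r 39.4 ang 22.6 turned 64.4
```

move_arm(
  steps=[
    [[0, 0, 0, 0, 0, 0.5, -0.1], [0, 0, 0, 0, 0, 0.5, -0.1], [0, 0, -4, -0.5, -0.5, 0, -0.1], [0, 0, -7, -1, -1, 0, -0.1], [0, 0, -7, -1, -1, 0, -0.1], [0, 0, 0, -0.5, -0.5, 0, -0.1], [0, 0, 0, 0, 0, 0, -0.1]],
  ],
  newtons=20,
)

```text
t: 9.0
ee_pos: [579.9, -26.1, 61.5]
tool_rot: [0.982, 0.188, 0.006, -0.002]
wrist_force: [-0.1, 0.1, 0.8]
opening: 0.55
```

```bash
python3 st.py; python3 wh.py
```

```text
t 9.0 [579.9 -26.1  61.5] yaw -68.3 zax [ 0.011  0.006 -1.   ] j6 1.006 F [-0.1  0.1  0.8] op 0.55
disc top z 57.53 tilt 0.001 high dir -119.0 n 15479 med 57.52
peg 546 [616.  -11.1  87.5] r 39.3 ang 22.1 turned 63.9
```

move_arm(
  steps=[
    [[-0.3, 0.6, 0, 0, 0, 0, 1], [0, 0, 0, 0, 0, 0, 1], [0, 0, 0, 0, 0, 0, 1], [0, 0, 0, 0, 0, 0, 1], [0, 0, 0, 0, 0, 0, 1], [0, 0, 0, 0, 0, 0, 1]],
  ],
  newtons=20,
)

```text
t: 9.65
ee_pos: [580.0, -25.9, 61.4]
tool_rot: [0.982, 0.19, -0.001, -0.0]
wrist_force: [-0.3, 0.2, -0.4]
opening: 0.303
```

move_arm(
  steps=[
    [[0, 0, 3, 0, 0, -0.2, 1], [0, 0, 3, 0, 0, -0.2, 1], [0, 0, 3, 0, 0, -0.2, 1], [0, 0, 3, 0, 0, -0.2, 1], [0, 0, 3, 0, 0, -0.2, 1], [0, 0, 3, 0, 0, -0.2, 1]],
  ],
)

```text
t: 10.25
ee_pos: [579.8, -25.6, 60.2]
tool_rot: [0.938, 0.346, -0.0, -0.001]
wrist_force: [0.2, 1.5, 0.5]
opening: 0.3
```

```bash
python3 st.py; python3 wh.py
```

```text
t 10.25 [579.8 -25.6  60.2] yaw -49.6 zax [-0.002  0.002 -1.   ] j6 0.687 F [0.2 1.5 0.5] op 0.3
disc top z 56.45 tilt 0.0022 high dir -127.0 n 12967 med 56.4
peg 549 [612.1  -5.8  86.4] r 38.2 ang 31.8 turned 73.6
```

Disc sank 1 mm and stopped turning – keys look to be engaging. Release and see.

move_arm(
  steps=[
    [[0, 0, 0, 0, 0, 0, -0.1], [0, 0, 0, 0, 0, 0.5, -0.1], [0, 0, 0, 0, 0, 0.5, -0.1]],
  ],
)

```text
t: 10.6
ee_pos: [579.8, -25.7, 61.2]
tool_rot: [0.938, 0.346, -0.0, -0.001]
wrist_force: [0.6, -1.0, -0.5]
opening: 0.51
```

```bash
python3 st.py; python3 wh.py
```

```text
t 10.6 [579.8 -25.7  61.2] yaw -49.5 zax [-0.001  0.001 -1.   ] j6 0.687 F [ 0.6 -1.  -0.5] op 0.51
disc top z 49.58 tilt 0.0011 high dir -99.0 n 15177 med 49.58
peg 500 [612.4  -6.4  79.6] r 38.1 ang 30.8 turned 72.6
```

View pics/wh_last.png

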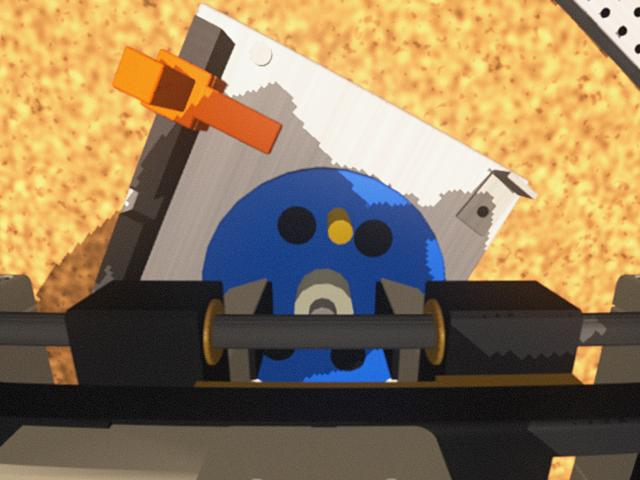

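Wheel home (disc top 49.6 mm = 8 mm lower, tilt 0.001). Now to the slide.

move_arm(
  steps=[
    [[0, 0, 0, 0, 0, 15, -0.1], [0, 0, 0, 0, 0, 20, -0.1], [0, 0, 8, 4, 12, 12, -0.1], [0, 0, 8, 4, 14, 3, -0.1], [0, 0, 8, 4, 14, 0, -0.1], [0, 0, 8, 4, 14, 0, -0.1], [0, 0, 8, 4, 14, 0, -0.1], [0, 0, 8, 4, 12, 0, -0.1]],
  ],
)

```text
t: 11.45
ee_pos: [604.0, 54.9, 113.5]
tool_rot: [0.708, 0.706, -0.001, 0.001]
wrist_force: [-0.4, -0.4, -0.3]
opening: 0.55
```

move_arm(
  steps=[
    [[0, 0, 6, 2, 8, 0, -0.1], [0, 0, 0, 0, 0, 0, -0.1], [0, 0, 0, 0, 0, 0, -0.1]],
  ],
)

```text
t: 11.75
ee_pos: [606.2, 64.6, 113.3]
tool_rot: [0.668, 0.744, -0.001, 0.001]
wrist_force: [0.4, 0.4, 0.2]
opening: 0.552
```

```bash
python3 st.py; cat > sl.py <<'E'
from h import *
s,f=grab('wrist','sl_last.png'); P=cloud(f,s)
hsv=cv2.cvtColor(f['img'],cv2.COLOR_BGR2HSV);H,S,V=[hsv[...,i].astype(int) for i in range(3)]
a=np.radians(13.64); M=np.array([[np.cos(a),np.sin(a)],[-np.sin(a),np.cos(a)]])
L=P.copy(); L[...,:2]=(P[...,:2]-[579.6,-25.9])@M.T
o=(H<15)&(S>150)&(L[...,1]>30)&(L[...,1]<125)&(abs(L[...,0])<90)&(L[...,2]>45)
for nm,lo,hi in(('all',45,110),('arm/plate',50,66),):
    m=o&(L[...,2]>lo)&(L[...,2]<hi); Q=L[m]
    print(nm,m.sum(),np.percentile(Q,1,axis=0).round(1),np.percentile(Q,99,axis=0).round(1))
zt=np.percentile(L[o][:,2],99); m=o&(L[...,2]>zt-3); print('top z',zt.round(1),'post c',L[m].mean(0).round(1),'world',P[m].mean(0).round(1),'ext',np.ptp(L[m],axis=0).round(1))
m=o&(L[...,1]<72)&(L[...,1]>52); Q=L[m]
if len(Q): 
    z=np.percentile(Q[:,2],90); k=abs(Q[:,2]-z)<2; print('arm x mid',((np.percentile(Q[k][:,0],2)+np.percentile(Q[k][:,0],98))/2).round(1),'top z',np.median(Q[k][:,2]).round(1))
E
python3 sl.py
```

```text
t 11.75 [606.2  64.6 113.3] yaw 6.2 zax [-0.    -0.003 -1.   ] j6 -0.124 F [0.4 0.4 0.2] op 0.552
all 2862 [43.3 52.2 47.5] [ 66.4 107.1  91.7]
arm/plate 1808 [43.1 51.8 51.1] [ 66.5 107.1  63.5]
top z 201.0 post c [ 26.4 115.3 201.9] world [578.1  92.4 201.9] ext [95.2 29.8 23.1]
arm x mid 54.8 top z 58.6
```

View pics/sl_last.png

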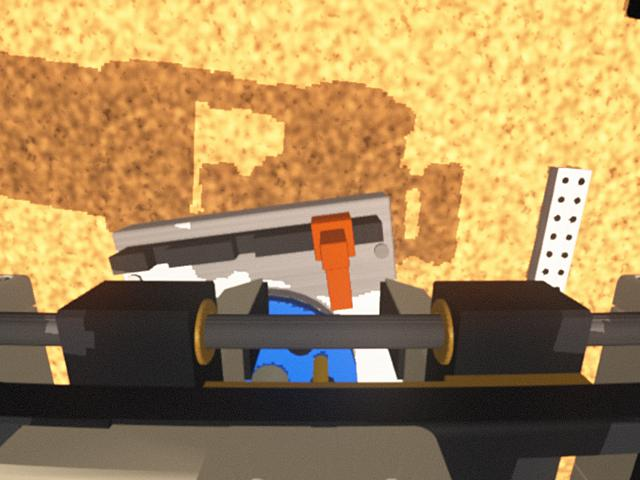

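Slide at module (54.8, 95.3) as expected, image post (333,235). Approach.

move_arm(
  steps=[
    [[0, 0, 5, 2, 8, 0, -0.1], [0, 0, 2.4, 2, 6, 0, -0.1], [0, 0, 0, 0, 0, 0, -0.1], [0, 0, 0, 0, 0, 0, -0.1]],
  ],
)

```text
t: 12.2
ee_pos: [609.8, 76.2, 113.3]
tool_rot: [0.621, 0.784, -0.002, 0.001]
wrist_force: [-0.2, -0.1, -0.2]
opening: 0.55
```

```bash
python3 st.py
```

```text
t 12.2 [609.8  76.2 113.3] yaw 13.2 zax [-0.    -0.004 -1.   ] j6 -0.226 F [-0.2 -0.1 -0.2] op 0.55
```

move_arm(
  steps=[
    [[0.2, 0, 0.4, 0.6, 3, -10, -0.1], [0, 0, 0, 0, 0, -12, -0.1], [0, 0, 0, 0, 0, -12, -0.1], [0, 0, 0, 0, 0, -8, -0.1], [0, 0, 0, 0, 0, -2, -0.1], [0, 0, 0, 0, 0, 0, -0.1]],
  ],
)

```text
t: 12.8
ee_pos: [609.0, 77.9, 63.7]
tool_rot: [0.621, 0.784, -0.001, -0.001]
wrist_force: [-0.4, 0.6, 0.0]
opening: 0.55
```

```bash
python3 st.py; python3 -c "
from h import *
s,f=grab('side');cv2.imwrite('pics/s6c.png',cv2.resize(f['img'][180:320,240:380],None,fx=4,fy=4))"
```

```text
t 12.8 [609.   77.9  63.7] yaw 13.3 zax [-0.004 -0.    -1.   ] j6 -0.229 F [-0.4  0.6  0. ] op 0.55
```

View pics/s6c.png

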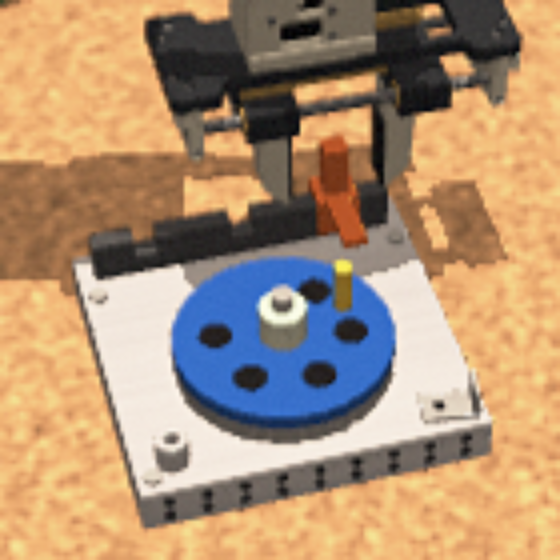

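Post (335,165 in crop) is between the fingers, wheel clearly down. Grip.

move_arm(
  steps=[
    [[0, -0.2, 0.3, 1.4, 1.5, 0, 0.3], [0, 0, 0, 0, 0, 0, 0.6], [0, 0, 0, 0, 0, 0, 1], [0, 0, 0, 0, 0, 0, 1], [0, 0, 0, 0, 0, 0, 1], [0, 0, 0, 0, 0, 0, 1], [0, 0, 0, 0, 0, 0, 1], [0, 0, 0, 0, 0, 0, 1]],
  ],
  newtons=20,
)

```text
t: 13.65
ee_pos: [611.7, 79.7, 65.7]
tool_rot: [0.618, 0.786, 0.001, 0.002]
wrist_force: [-0.7, -0.2, -0.7]
opening: 0.152
```

```bash
python3 st.py
```

```text
t 13.65 [611.7  79.7  65.7] yaw 13.6 zax [ 0.004 -0.    -1.   ] j6 -0.232 F [-0.7 -0.2 -0.7] op 0.152
```

move_arm(
  steps=[
    [[0, 0.2, 0, 0, 0, 0, 1], [0, 0, 0, 0, 0, 4, 1], [0, 0, 0, 0, 0, 5, 1], [0, 0, 0, 0, 0, 4, 1], [0, 0, 0, 0, 0, 0, 1], [0, 0, 0, 0, 0, 0, 1]],
  ],
)

```text
t: 14.25
ee_pos: [611.7, 79.7, 79.9]
tool_rot: [0.618, 0.786, -0.0, 0.0]
wrist_force: [-0.0, 0.1, -1.0]
opening: 0.153
```

```bash
python3 st.py; python3 sl.py
```

```text
t 14.25 [611.7  79.7  79.9] yaw 13.6 zax [-0. -0. -1.] j6 -0.232 F [-0.   0.1 -1. ] op 0.153
all 2999 [44.9 52.3 50.6] [ 67.7 107.3 105.5]
arm/plate 477 [44.3 98.8 50.2] [ 69.6 107.5  65.9]
top z 173.1 post c [ 42.5 118.7 177.1] world [592.9  99.4 177.1] ext [86.4  8.  17.2]
arm x mid 56.1 top z 72.9
```

View pics/sl_last.png

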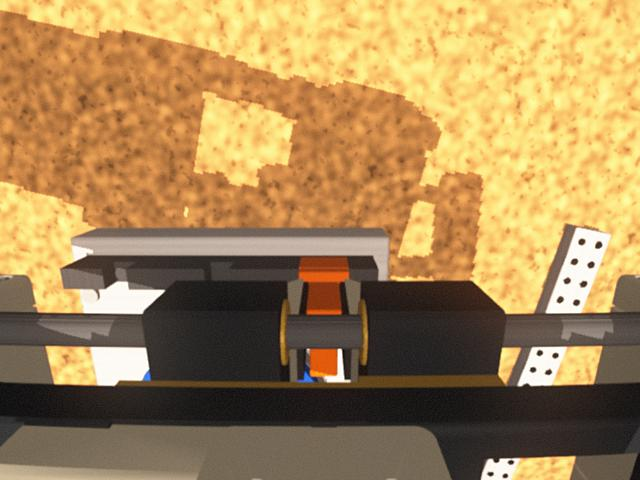

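move_arm(
  steps=[
    [[0, 0, 0, -6, -1.5, 0, 1], [0, 0, 0, -9, -2.2, 0, 1], [0, 0, 0, -9, -2.2, 0, 1], [0, 0, 0, -9, -2.2, 0, 1], [0, 0, 0, -9, -2.2, 0, 1], [0, 0, 0, -6, -1.5, 0, 1], [0, 0, 0, 0, 0, 0, 1], [0, 0, 0, 0, 0, 0, 1]],
  ],
)

```text
t: 15.1
ee_pos: [557.1, 66.7, 79.1]
tool_rot: [0.618, 0.786, -0.001, -0.001]
wrist_force: [0.0, 0.3, -0.8]
opening: 0.15
```

```bash
cat >> st.py <<'E'
a=np.radians(13.64); d=s['ee_pos'][:2]-[579.6,-25.9]; print('TCP local',(np.cos(a)*d[0]+np.sin(a)*d[1]).round(2),(-np.sin(a)*d[0]+np.cos(a)*d[1]).round(2))
E
python3 st.py
```

```text
t 15.1 [557.1  66.7  79.1] yaw 13.6 zax [-0.004 -0.001 -1.   ] j6 -0.254 F [ 0.   0.3 -0.8] op 0.15
TCP local -0.03 95.26
```

move_arm(
  steps=[
    [[0, -0.2, 0, 0, 0, -2, 1], [0, 0, 0, 0, 0, -2, 1], [0, 0, 0, 0, 0, -2, 1], [0, 0, 0, 0, 0, -2, 1], [0, 0, 0, 0, 0, -2, 1], [0, 0, 0, 0, 0, 0, 1]],
  ],
)

```text
t: 15.7
ee_pos: [558.0, 66.9, 67.8]
tool_rot: [0.618, 0.786, 0.0, 0.0]
wrist_force: [-0.2, -0.6, -1.3]
opening: 0.148
```

```bash
python3 st.py;python3 sl.py
```

```text
t 15.7 [558.   66.9  67.8] yaw 13.6 zax [ 0.001 -0.    -1.   ] j6 -0.254 F [-0.2 -0.6 -1.3] op 0.148
TCP local 0.93 95.25
all 2803 [-10.6  52.3  45.9] [ 12.5 107.5  93.5]
arm/plate 1612 [-10.8  51.7  50.4] [ 12.6 107.5  65.2]
top z 175.7 post c [ 32.9 116.3 175.3] world [584.1  94.9 175.3] ext [81.6  8.9  4.1]
arm x mid 1.2 top z 60.8
```

It's in the notch, 2 mm from seated. Lower and release.

move_arm(
  steps=[
    [[0, 0, 0, -0.7, -0.2, -1, 1], [0, 0, 0, 0, 0, -0.7, 1], [0, 0, 0, 0, 0, 0, 1], [0, 0, 0, 0, 0, 0, 0], [0, 0, 0, 0, 0, 0, 0], [0, 0, 0, 0, 0, 0, 0], [0, 0, 0, 0, 0, 0, -0.1]],
  ],
)

```text
t: 16.45
ee_pos: [558.0, 66.6, 66.8]
tool_rot: [0.618, 0.786, 0.001, 0.001]
wrist_force: [0.8, 0.0, -0.1]
opening: 0.452
```

```bash
python3 st.py;python3 sl.py
```

```text
t 16.45 [558.   66.6  66.8] yaw 13.6 zax [ 0.003 -0.001 -1.   ] j6 -0.255 F [ 0.8  0.  -0.1] op 0.452
TCP local 0.82 95.04
all 3220 [-11.   53.3  46.3] [ 12.5 107.4  91.2]
arm/plate 2118 [-11.1  52.9  50.7] [ 13.  107.4  65.1]
top z 165.0 post c [ -3.7 119.8 167.8] world [547.8  89.6 167.8] ext [98.3  8.5 11.9]
arm x mid 0.8 top z 58.7
```

Arm top 58.7 mm: seated. Retreat straight up and check.

move_arm(
  steps=[
    [[0, 0, 0, 0, 0, 5, -0.1], [0, 0, 0, 0, 0, 15, -0.1], [0, 0, 0, 0, 0, 30, -0.1], [0, 0, 0, 0, 0, 40, -0.1], [0, 0, 0, -10, -40, 40, -0.1], [0, 0, 0, -10, -40, 30, -0.1], [0, 0, 0, 0, -40, 0, -0.1], [0, 0, 0, 0, 0, 0, -0.1]],
  ],
)

```text
t: 17.3
ee_pos: [537.3, -50.5, 229.9]
tool_rot: [0.617, 0.787, -0.0, 0.003]
wrist_force: [-0.7, 0.7, 0.4]
opening: 0.553
```

```bash
python3 st.py;python3 sl.py; python3 wh.py; python3 -c "
from h import *
s,f=grab('side');cv2.imwrite('pics/s7c.png',cv2.resize(f['img'][180:320,240:380],None,fx=4,fy=4))"
```

```text
t 17.3 [537.3 -50.5 229.9] yaw 13.9 zax [ 0.004 -0.003 -1.   ] j6 -0.476 F [-0.7  0.7  0.4] op 0.553
TCP local -46.9 -13.92
all 1153 [-11.   51.8  51.3] [ 14.2 103.7  90.9]
arm/plate 948 [-11.   51.8  51.7] [ 14.2 104.1  63.1]
top z 90.9 post c [-1.9 90.9 90. ] world [556.3  62.   90. ] ext [13.2 14.1  4.1]
arm x mid 0.7 top z 58.6
disc top z 49.61 tilt 0.0018 high dir 81.0 n 6043 med 49.62
peg 100 [630.4  -8.4  79.6] r 53.7 ang 19.0 turned 60.8
```

View pics/sl_last.png

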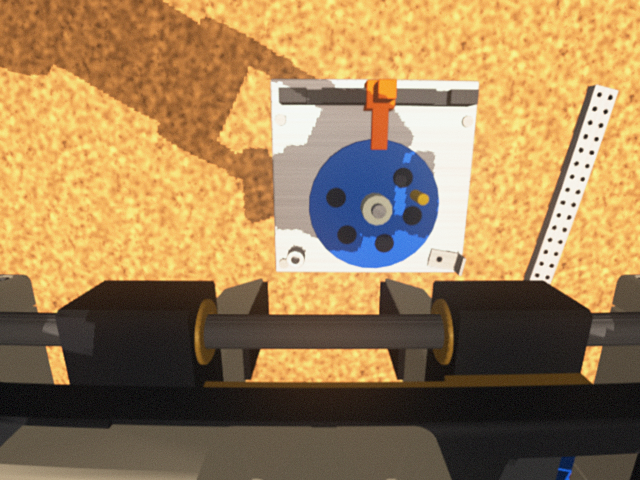

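View pics/s7c.png

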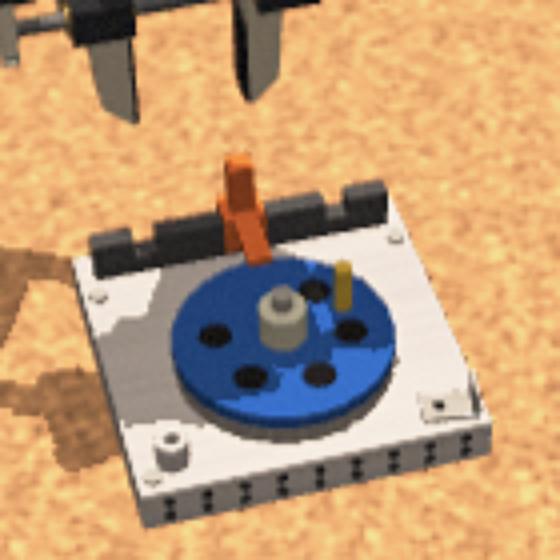

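Slide sits in the middle notch (image (380,92), x ≈ 0.7 mm, top 58.6 mm) with its arm over the rim; the wheel is down and the spacer and bracket are undisturbed. Let things rest a moment, then hand in.

move_arm(
  steps=[
    [[0, 0, 0, 0, 0, 0, -0.1], [0, 0, 0, 0, 0, 0, -0.1], [0, 0, 0, 0, 0, 0, -0.1]],
  ],
)

```text
t: 17.75
ee_pos: [536.6, -42.8, 227.3]
tool_rot: [0.614, 0.789, -0.0, -0.001]
wrist_force: [-0.2, 0.5, -0.3]
opening: 0.547
```

```bash
python3 -c "
from h import *
print(workorder.hand_in())"
```

```text
the job is handed in; nothing more can be done
None
```

The wheel is fully home and the slide is seated in the middle notch with its arm over the rim. The job was handed in at about 17.8 s; no verdict is reported.

**Wheel:** I gripped the hub and turned it about 73° until the keys caught, then let go and it dropped. The disc's top face went from 57.5 to 49.6 mm, which is the full 8 mm, and the measured tilt is about 0.002 rad. The first hub grip (8 N) slipped partway while I pressed down too hard. I recentred and regripped at 20 N.

**Slide:** I lifted it about 14 mm, shifted it 55 mm along the rail and lowered it into the middle notch.
- **Position:** it sits at about x = 0.7 mm, and its top face is at 58.6–58.7 mm, against 59 mm nominal.
- **Arm tip:** it is at y ≈ 52 mm, under the 58 mm limit.

**Surroundings:** the last pictures show the spacer, bracket and channel undisturbed, with the gripper well clear. I did not recheck the driver, motor, jar and green wheel after the work, but the arm did not go near them at low height.

**Checks that disagreed:**
- **Peg reading:** the last automatic reading gave a radius of 53.7 mm instead of 38 mm. That looks like a bad colour mask, because the picture shows the peg in place and the wheel unturned.
- **Slide across the rail:** the post's top measured y = 90.9 mm in the last view, just outside the 91–99 mm limit. It was seen at an angle with part of its side in the mask, and the plate edge gave about 95–96 mm just before I backed off.

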